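# Clear the used coffee capsules off the drip tray with scraper and scoop

## Task

Set the flat steel scoop on the wooden board with its open lip against the open edge of the drip tray, wipe all the used coffee capsules off the tray into it with the hand-held wooden scraper (do not touch the capsules on the tray with the fingers), then carry the scoop with the whole load level to the black bin and tip them all in. Finish with the scraper left standing upright on the cleared tray and the empty scoop standing back on the board, lip against the tray's open edge; leave the spice jar, cup and flask where they are, and the bin upright.

Things in the scene. Friction and masses are not known exactly. Their poses are not given: they have to be found in the camera images.
- board: wooden board, fixed, laid over the worktop and the edge of the draining board, 265 (x) x 580 (y) mm, its flat top at z = 16 mm; origin below its middle at worktop height (z = 0). The tray is fixed on it and the scoop starts on it; scraper, bin and bystanders stand on the worktop, z = 0
- tray: grey plastic drip tray with flush dark ribs, fixed flat on the wooden board, 220 (x) x 184 (y) mm; origin under its middle at board height, z up. Flat top 14 mm above the board. Rims 12 mm wide, rising 12 mm over the top, on both sides (y) and the rear (-x): clear top x -98..+110, y -80..+80 mm. The +x end is open and drops straight to the board
- tray_edge (a point): middle of the tray's open edge, at the height of the board (x = +110 mm in the tray's frame)
- scoop: flat steel scoop, loose, 0.3-0.5 kg; origin under the middle of its floor, z up, +x to its open lip. Floor 140 (x) x 190 (y) mm, 3 mm thick, slippery (capsules slide at 0.25 rad slope); walls 36 mm high, 3 mm thick at both sides (not the front 15 mm) and the back (-x). At the back stands a black grip plate, 14 mm thick in x, 60 mm wide in y, top 105 mm above the underside
- scoop_lip (a point): middle of the scoop's lip at the underside (x = +70 mm in the scoop's frame)
- scoop_grip (a point): middle of the scoop's black grip plate where to pinch it across x (x = -77 mm, 85 mm above the underside, 20 mm below the plate's top)
- scraper: pale wooden scraper block with a thin dark rubber sole, loose, standing on the sole, about 0.25 kg; origin under its middle, z up. Foot 40 (x, the wiping direction, either way) x 100 (y) x 24 mm high; over it a rib 20 mm thick in x and 70 mm wide in y, its top 98 mm above the sole
- scraper_grip (a point): on the scraper's rib, where to pinch it across x, 78 mm above the sole
- bin: black plastic open box for used capsules, loose, 0.7 kg, 160 (x) x 210 (y) mm, 90 mm high, walls 5 mm, no lid; origin under its middle, z up
- used_0: used coffee capsule, white dome standing on its 37 mm flange, 26 mm high, 12 g; origin at the middle of its underside. One of 3 to 6 that start upright on the tray; None from the start if absent
- used_1: used coffee capsule, white dome standing on its 37 mm flange, 26 mm high, 12 g; origin at the middle of its underside. One of 3 to 6 that start upright on the tray; None from the start if absent
- used_2: used coffee capsule, white dome standing on its 37 mm flange, 26 mm high, 12 g; origin at the middle of its underside. One of 3 to 6 that start upright on the tray; None from the start if absent
- used_3: used coffee capsule, white dome standing on its 37 mm flange, 26 mm high, 12 g; origin at the middle of its underside. One of 3 to 6 that start upright on the tray; None from the start if absent
- used_4: used coffee capsule, white dome standing on its 37 mm flange, 26 mm high, 12 g; origin at the middle of its underside. One of 3 to 6 that start upright on the tray; None from the start if absent
- used_5: used coffee capsule, white dome standing on its 37 mm flange, 26 mm high, 12 g; origin at the middle of its underside. One of 3 to 6 that start upright on the tray; None from the start if absent
- cinnamon: bystander: spice jar with a black cap, 44 mm across, 99 mm high; origin under its middle
- espresso_cup: bystander: small white cup with a handle, 62 x 91 mm, 56 mm high; origin under its middle
- steel_flask: bystander: tall steel flask, 68 mm across, 235 mm high; origin under its middle

How it is judged:
By the outcome, as a careful person would: the job done as asked, in the order asked, and still so for the second after the job is handed in, with the robot touching nothing.
Of used_0, used_1, used_2, used_3, used_4, used_5 only 3 to 6 are there at a start; the rules pass over those that are not, and their reading is None.
At some moment in a run one of bin may be knocked a few centimetres aside while the robot is not near it.
It also fails if it takes over 176 s, if anything falls off the work surface, if the arm or the gripper's body presses on something with over 40 N, if the wrist force passes 120 N, or if a joint passes its speed limit or range.

## Robot

A 6-joint arm with a two-finger parallel gripper is mounted at the origin on a cart in front of the work surface, level with it; the furniture and walls round the work are solid. World frame = base frame: x ahead of the robot, y to its left, z up, the work surface at z = 0. Lengths are in mm, angles in rad, forces in N, time in s.
With the tool pointing down it reaches from about 300 to 775 mm from the base axis. Payload 14.6 kg.
Tool frame: the origin (TCP) lies midway between the tips of the shut fingers; the grasp point (between the pads) lies 19 mm behind it; z points along the fingers, y is the line along which they close (so a half turn about z gives the same grasp; the last joint's range is limited). The gripper opens to 94 mm and grips with 3 to 60 N. Pads are 16 mm wide; open, the fingers measure 119 mm over their backs; the gripper's body (75 mm by 177 mm) begins 78 mm behind the grasp point.
Start: joints at [1.268, 0.3, 1.521, -0, 1.321, -0.067], TCP at [128.489, 534.771, 205.446] pointing down, gripper open.
Joint ranges: [-3.03, 3.03], [-0.79, 2.21], [0.23, 2.52], [-1.04, 4.18], [0, 3.07], [-2.55, 2.55]. Speed limits (rad/s): [2.22, 2.22, 2.57, 3.14, 3.14, 3.14].

## Interface

Orientations are given as [roll, pitch, yaw] about the fixed x, y, z axes, in that order (R = Rz(yaw) Ry(pitch) Rx(roll)).
In Python, from cell import manip gives the robot as it stands.
- The arm moves only by the shell command python3 -m creep 'ROWS' [OPENING] [FORCE]. ROWS is text: rows parted by semicolons, each of 6 numbers parted by spaces: the shift along the tool's x, y, z normalised to -1 to 1, where 1 is 4 cm, then the turn, a rotation vector about the tool's x, y, z normalised to -1 to 1, where 1 is pi rad. In form: dx dy dz ax ay az; .... A call has 1 to 20 rows; each row shifts and turns the commanded pose from where the row before left it, along the tool's axes as they then stand; what a row does not reach is not made up. A row lasts 1/8 s, in which the tool goes at most 62.5 mm and 10.7 degrees, less where a joint would pass 70% of its speed; a pose out of reach is approached as far as the arm can. A call with a number of a shift or a turn outside -1 to 1 is refused whole. A call with a gripper value outside its range is refused whole. OPENING is the closure, from 0 (fully open) to 1 (shut), set as the call begins (- or left out, the last holds). The fingers move at their own pace and stop on an object; FORCE is the grip in N (left out, the last holds). Time passes only in rows, so rows that do not move let the fingers close. It gives the time, the measured TCP pose, the force, the opening and the grip force at its end, in the units of the state.
- manip.read_state(): the state, without advancing time (a new reading comes with each control period).
- manip.camera(name): name is "scene" or "top"; returns a dict with "color" (400x640x3 uint8, red, green, blue), "range_z" (400x640 float32, mm along the optical axis (not along the pixel's ray), 0 where there is no reading), "camera_matrix" (3x3 intrinsics, pixels), "k1" (the pictures are not rectified: a ray, as slopes to the right and down, at radius r is drawn at 1 + k1 r^2 times it, then the intrinsics apply), "T" (4x4, takes a point from camera to world coordinates). Camera axes: x right, y down, z forward; pixel columns grow to the right and rows downward; lengths in mm; the calibration is good to about 2 mm. A picture is of the moment at which its call begins.
- manip.sign_off(): hands the job in; it is judged then, once.
The state is a dict: "clock": time; "joints": joint angles; "qd": joint speeds; "effort": joint torques, N m; "eef_pos": TCP position; "eef_rot": TCP orientation; "wrist_force": force on the tool from outside, world axes, zero at the start; "moment": the same for the moment, N m; "finger_gap": finger opening in mm; "finger_force": force on a finger pad.
Only numpy, scipy, OpenCV 4.12 (cv2) and the standard library are available. Lean on these libraries where they do the work, as an engineer would, in place of code of your own. Each camera call takes 0.05 s, during which the arm holds its last target. There are 200 camera calls.

## Working session

There is one attempt and no reset: what is moved stays moved. The work goes in short steps, Python scripts to look and compute and a shell command to move; the robot and the scene stay as the last step left them, time stands still between calls to the robot, and variables do not carry over. Pictures are saved under pics/ and viewed, at most 14 in all, crops included, and the job is handed in when it is done.

```bash
mkdir -p pics; ls; cat > h.py <<'E'
import numpy as np, cv2
from cell import manip
def cloud(c):
    K=np.array(c["camera_matrix"]);k1=c["k1"];z=c["range_z"].astype(float)
    v,u=np.mgrid[0:z.shape[0],0:z.shape[1]]
    xd=(u-K[0,2])/K[0,0];yd=(v-K[1,2])/K[1,1]
    x,y=xd.copy(),yd.copy()
    for _ in range(15):
        f=1+k1*(x*x+y*y);x,y=xd/f,yd/f
    P=np.stack([x*z,y*z,z],-1);T=np.array(c["T"])
    W=P@T[:3,:3].T+T[:3,3];W[z<=0]=np.nan
    return W
def save(c,n): cv2.imwrite("pics/"+n+".png",cv2.cvtColor(c["color"],cv2.COLOR_RGB2BGR))
E
python3 - <<'E'
from h import *
for n in("top","scene"):
    c=manip.camera(n);save(c,n+"0");W=cloud(c);np.savez("/tmp/"+n,W=W,col=c["color"]);print(n,np.array(c["T"]).round(2).tolist(),c["k1"])
s=manip.read_state();print({k:s[k] for k in("clock","eef_pos","eef_rot","finger_gap")})
E
```

```text
pics
top [[0.02, -0.99, 0.13, 398.92], [-1.0, -0.02, -0.01, -116.43], [0.01, -0.13, -0.99, 1444.57], [0.0, 0.0, 0.0, 1.0]] 0.04295214794191894
scene [[-0.02, -0.64, 0.77, -769.09], [-1.0, 0.01, -0.01, -121.53], [-0.0, -0.77, -0.64, 1175.2], [0.0, 0.0, 0.0, 1.0]] -0.0747451176360006
{'clock': 0.1, 'eef_pos': array([128.43758504, 534.56804011, 204.9585971 ]), 'eef_rot': array([-3.14058348e+00, -5.03392366e-05,  2.90576498e+00]), 'finger_gap': 94.44551493008258}
```

View pics/top0.png

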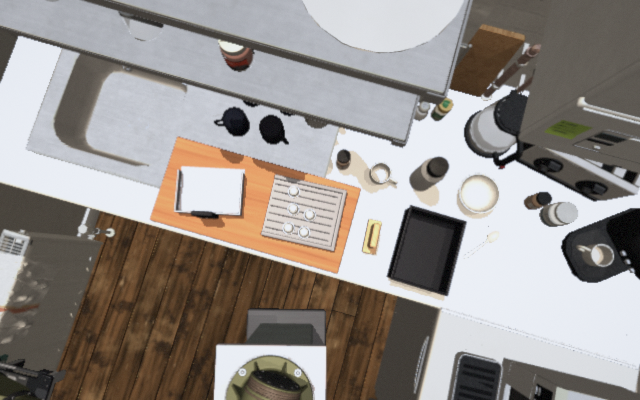

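View pics/scene0.png

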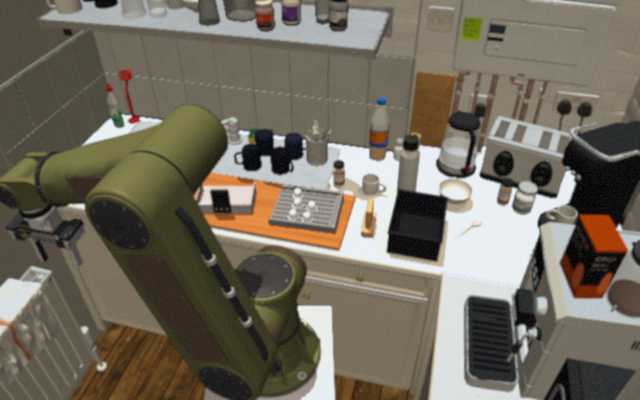

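```bash
cat >> h.py <<'E'
def ortho(W,col,x0,x1,y0,y1,s=2):
    # image: right=-y, down=-x, s px... mm per px=1/s ; fill by splat
    H=int((x1-x0)*s);L=int((y1-y0)*s);im=np.zeros((H,L,3),np.uint8);hm=np.full((H,L),-50.)
    m=np.isfinite(W[...,0]);P=W[m];C=col[m]
    o=np.argsort(P[:,2]);P=P[o];C=C[o]
    r=((x1-P[:,0])*s).astype(int);q=((y1-P[:,1])*s).astype(int)
    ok=(r>=0)&(r<H)&(q>=0)&(q<L);k=int(3*s/2)+1
    for a in range(-k//2,k//2+1):
        for b in range(-k//2,k//2+1):
            rr=np.clip(r[ok]+a,0,H-1);qq=np.clip(q[ok]+b,0,L-1);im[rr,qq]=C[ok];hm[rr,qq]=P[ok][:,2]
    return im,hm
E
python3 - <<'E'
from h import *
d=np.load("/tmp/top.npz");W,col=d["W"],d["col"]
im,hm=ortho(W,col,250,650,-500,300,1)
cv2.imwrite("pics/o0.png",im[...,::-1])
g=np.clip((hm+10)*2,0,255).astype(np.uint8);cv2.imwrite("pics/o0h.png",cv2.applyColorMap(g,cv2.COLORMAP_JET))
a=np.vstack([im[...,::-1],cv2.applyColorMap(g,cv2.COLORMAP_JET)]);cv2.imwrite("pics/o0.png",cv2.resize(a,(600,600)))
def p(u,v):print((u,v),W[v,u].round(0),end=' ')
for u,v in [(203,214),(193,214),(213,215),(372,238),(426,250),(343,158),(379,173),(435,170),(294,190),(292,209),(309,214),(289,227),(303,232),(270,212),(340,215),(190,150),(330,250)]:p(u,v)
E
```

```text
(203, 214) [517. 187. 123.] (193, 214) [517. 215. 119.] (213, 215) [516. 162. 110.] (372, 238) [ 460. -282.   93.] (426, 250) [ 431. -452.   13.] (343, 158) [ 686. -198.   99.] (379, 173) [ 661. -314.    8.] (435, 170) [ 630. -425.  235.] (294, 190) [597. -59.  56.] (292, 209) [542. -54.  56.] (309, 214) [ 528. -104.   56.] (289, 227) [489. -46.  53.] (303, 232) [475. -87.  58.] (270, 212) [535.  12.  24.] (340, 215) [ 528. -195.   39.] (190, 150) [720. 260.  15.] (330, 250) [ 425. -166.   41.]
```

View pics/o0.png

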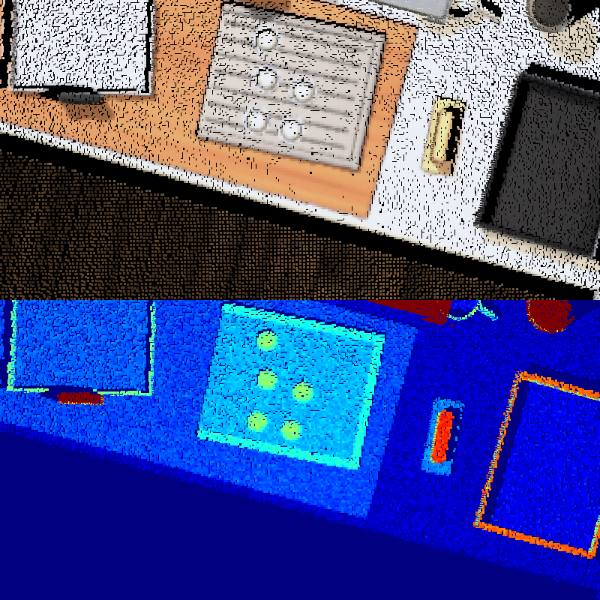

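```bash
cat > fit.py <<'E'
from h import *
from scipy.optimize import minimize
def pts(W,box,z):
    x0,x1,y0,y1=box;m=(W[...,0]>x0)&(W[...,0]<x1)&(W[...,1]>y0)&(W[...,1]<y1)&(W[...,2]>z[0])&(W[...,2]<z[1]);return W[m]
def rect(P,n=""):
    r=cv2.minAreaRect(P[:,:2].astype(np.float32));b=cv2.boxPoints(r)
    e=[(b[1]-b[0]),(b[2]-b[1])];print(n,"c",np.round(r[0],1),[(round(float(np.linalg.norm(v)),1),round(float(np.arctan2(v[1],v[0])),3)) for v in e],len(P),"z",np.median(P[:,2]).round(1));return r
E
python3 - <<'E'
from fit import *
d=np.load("/tmp/top.npz");W=d["W"]
rect(pts(W,(380,680,-230,40),(37,47)),"trayrim")
rect(pts(W,(380,680,-230,40),(25,47)),"tray")
rect(pts(W,(480,700,80,320),(44,60)),"scoopwalls")
rect(pts(W,(480,560,130,250),(112,130)),"grip")
rect(pts(W,(480,700,80,320),(17.5,60)),"scoop")
rect(pts(W,(400,520,-330,-240),(90,110)),"rib")
rect(pts(W,(400,520,-330,-240),(15,34)),"foot")
rect(pts(W,(300,600,-600,-330),(82,97)),"bin")
rect(pts(W,(640,720,-240,-160),(85,110)),"jar")
for c in [(597,-59),(542,-54),(528,-104),(489,-46),(475,-87)]:
    P=pts(W,(c[0]-22,c[0]+22,c[1]-22,c[1]+22),(50,65));print(P[:,:2].mean(0).round(1))
# left edge of tray: points z25-33 left edge
P=pts(W,(440,600,-60,60),(26,34))
for x in range(440,600,20):
    Q=P[abs(P[:,0]-x)<6];print(x,np.sort(Q[:,1])[-3:].round(1))
E
```

```text
trayrim c [568.2 -95.2] [(253.5, -0.195), (219.4, 1.376)] 842 z 41.4
tray c [561.2 -93.3] [(276.8, -0.202), (220.2, 1.369)] 4125 z 30.9
scoopwalls c [579.8 191.5] [(135.6, -0.046), (194.5, 1.524)] 257 z 52.6
grip c [519.3 192.7] [(13.9, -0.025), (59.4, 1.546)] 109 z 119.4
scoop c [590.1 199.8] [(239.5, -1.571), (219.7, 0.0)] 2625 z 20.0
rib c [ 467.5 -289.5] [(68.2, -0.196), (19.8, 1.375)] 167 z 95.9
foot c [ 467.8 -289.3] [(99.8, -0.207), (40.3, 1.364)] 237 z 22.9
bin c [ 430.1 -440.6] [(217.7, -0.272), (168.7, 1.299)] 838 z 89.0
jar c [ 692.4 -199.9] [(37.8, -1.551), (38.2, 0.02)] 150 z 96.6
[596.9 -56.1]
[543.4 -55.5]
[ 527.5 -102.7]
[488.1 -43.1]
[475.5 -88.7]
440 []
460 [-37.   18.3  21.5]
480 [30.7 33.6 33.9]
500 [28.5 28.7 31.6]
520 [23.2 23.7 26.1]
540 [21.  21.1 21.2]
560 [18.6 18.7 18.7]
580 [13.  13.2 13.6]
```

```bash
python3 - <<'E'
from fit import *
d=np.load("/tmp/top.npz");W=d["W"]
P=pts(W,(430,650,-230,40),(37,47))
c0=np.array([535,-90.])
for th in (1.36,1.366,1.372,1.378,1.384):
    R=np.array([[np.cos(th),np.sin(th)],[-np.sin(th),np.cos(th)]])
    q=(P[:,:2]-c0)@R.T
    q=q[abs(q[:,1])<105]
    near=q[q[:,1]>70];far=q[q[:,1]<-70];rear=q[(q[:,0]<-90)&(abs(q[:,1])<70)]
    print(th,[ (np.percentile(s,[2,50,98]).round(1).tolist(),round(float(s.std()),2)) for s in (near[:,1],far[:,1],rear[:,0])], np.percentile(near[:,0],[1,99]).round(1))
th=1.372;R=np.array([[np.cos(th),np.sin(th)],[-np.sin(th),np.cos(th)]])
q=(pts(W,(430,650,-230,60),(26,33.5))[:,:2]-c0)@R.T
print([ (b,np.sort(q[abs(q[:,1]-b)<8][:,0])[-4:].round(1)) for b in range(-70,80,20)])
# scoop side walls
P=pts(W,(500,700,80,320),(44,60));
for s in(P[P[:,1]<115],P[P[:,1]>270],P[P[:,0]<525]):
    l=cv2.fitLine(s[:,:2].astype(np.float32),cv2.DIST_HUBER,0,.01,.01).ravel();print("line",l.round(3),np.arctan2(l[1],l[0]).round(3),len(s),np.percentile(s[:,0],[1,99]).round(1))
E
```

```text
1.36 [([72.7, 86.3, 92.7], 4.43), ([-90.9, -84.2, -73.2], 4.1), ([-107.3, -101.7, -95.9], 3.34)] [-106.7  107.9]
1.366 [([72.7, 86.3, 92.5], 4.4), ([-90.9, -84.3, -73.2], 4.06), ([-107.3, -101.8, -95.9], 3.33)] [-106.2  108.4]
1.372 [([72.7, 86.3, 92.3], 4.39), ([-90.7, -84.4, -73.8], 4.05), ([-107.4, -101.7, -95.8], 3.35)] [-105.7  108.8]
1.378 [([72.5, 86.2, 92.5], 4.41), ([-90.9, -84.3, -73.8], 4.07), ([-107.5, -101.6, -95.8], 3.35)] [-105.7  109.3]
1.384 [([73.1, 86.2, 92.8], 4.36), ([-91.3, -84.3, -73.2], 4.2), ([-107.5, -101.7, -95.7], 3.39)] [-105.2  109.8]
[(-70, array([109.1, 110.2, 110.3, 110.6])), (-50, array([108.8, 109.9, 110. , 111. ])), (-30, array([108.4, 109.8, 110. , 111.5])), (-10, array([108.9, 109.8, 110.8, 111.6])), (10, array([109.6, 109.7, 110.5, 111.2])), (30, array([108.4, 109.5, 109.8, 110.3])), (50, array([109.1, 109.5, 110.3, 111.6])), (70, array([110.4, 111.3, 111.4, 112.3]))]
line [ 9.99000e-01 -4.50000e-02  5.82132e+02  9.73190e+01] -0.045 80 [524.4 640.7]
line [ 9.99000e-01 -3.60000e-02  5.86029e+02  2.82376e+02] -0.036 108 [530.4 650.7]
line [ 1.65000e-01 -9.86000e-01  5.19872e+02  1.46185e+02] -1.405 34 [511.5 524.9]
```

```bash
cat > go.py <<'E'
import sys,numpy as np
from cell import manip
from scipy.spatial.transform import Rotation as R
def go(x,y,z,yaw,tilt=0):
    "tool down at yaw, tilted by tilt about tool x"
    s=manip.read_state();p=np.array(s["eef_pos"]);A=R.from_euler("xyz",s["eef_rot"])
    B=R.from_euler("xyz",[np.pi,0,yaw])*R.from_rotvec([tilt,0,0])
    d=np.array([x,y,z])-p
    print("turn",((A.inv()*B).as_rotvec()/np.pi).round(4),"shift(now)",(A.inv().apply(d)/40).round(3),"shift(after turn)",(B.inv().apply(d)/40).round(3))
    print("t",round(s["clock"],2),"p",p.round(1),"rot",np.round(s["eef_rot"],3),"q",np.round(s["joints"],3),"gap",round(float(s["finger_gap"]),1),"F",np.round(s["wrist_force"],1))
if __name__=="__main__": go(*map(float,sys.argv[1:]))
E
python3 go.py 519 192.6 200 1.531
```

```text
turn [-3.000e-04  2.000e-04  4.376e-01] shift(now) [-11.491  -6.031   0.129] shift(after turn) [-8.154 10.096  0.124]
t 0.1 p [128.4 534.6 205. ] rot [-3.141 -0.     2.906] q [ 1.268  0.3    1.521 -0.     1.321 -0.067] gap 94.4 F [ 1.5  0.5 -1. ]
```

```bash
python3 -m creep '-0.3 -0.16 0 0 0 0;-0.6 -0.32 0 0 0 0;-0.8 -0.42 0 0 0 0;-0.8 -0.42 0 0 0 0;-0.8 -0.42 0 0 0 0;-0.8 -0.42 0 0 0 0;-0.8 -0.42 0 0 0 0;-0.8 -0.42 0 0 0 0;-0.8 -0.42 0 0 0 0;-0.8 -0.42 0 0 0 0;-0.8 -0.42 0 0 0 0;-0.8 -0.42 0 0 0 0;-0.8 -0.42 0 0 0 0;-0.8 -0.42 0 0 0 0;-0.8 -0.42 0 0 0 0;-0.8 -0.42 0 0 0 0;-0.4 -0.2 0 0 0 0;-0.2 -0.1 0 0 0 0' 0; python3 -m creep '0 0 0 0 0 0.05;0 0 0 0 0 0.055;0 0 0 0 0 0.055;0 0 0 0 0 0.055;0 0 0 0 0 0.055;0 0 0 0 0 0.055;0 0 0 0 0 0.055;0 0 0 0 0 0.055;0 0 0 0 0 0.003'; python3 go.py 519 192.6 82 1.531
```

```text
clock: 2.35
eef_pos: [560.4, 156.5, 205.3]
eef_rot: [-3.141, -0.0, 2.905]
wrist_force: [0.1, 0.7, -1.2]
finger_gap: 94.2
finger_force: 0.0
clock: 3.48
eef_pos: [559.8, 157.6, 205.6]
eef_rot: [3.142, -0.0, 1.531]
wrist_force: [0.4, 0.8, 0.5]
finger_gap: 94.1
finger_force: 0.0
turn [ 0.     -0.      0.0001] shift(now) [ 0.834 -1.053  3.089] shift(after turn) [ 0.834 -1.053  3.089]
t 3.48 p [559.8 157.6 205.6] rot [ 3.142 -0.     1.531] q [0.211 0.37  1.427 0.    1.344 0.251] gap 94.1 F [0.4 0.8 0.5]
```

```bash
python3 -m creep '0.417 -0.527 0 0 0 0;0.417 -0.526 0 0 0 0;0 0 0 0 0 0;0 0 0.5 0 0 0;0 0 0.8 0 0 0;0 0 0.8 0 0 0;0 0 0.6 0 0 0;0 0 0.39 0 0 0;0 0 0 0 0 0' 0; python3 -m creep '0 0 0 0 0 0;0 0 0 0 0 0;0 0 0 0 0 0;0 0 0 0 0 0;0 0 0 0 0 0;0 0 0 0 0 0' 1 55; python3 go.py 585.2 162.6 112 -0.2
```

```text
clock: 4.6
eef_pos: [519.4, 191.8, 81.2]
eef_rot: [-3.14, 0.0, 1.531]
wrist_force: [0.8, -0.0, 1.3]
finger_gap: 94.2
finger_force: 0.0
clock: 5.35
eef_pos: [519.5, 192.1, 81.8]
eef_rot: [-3.142, 0.0, 1.53]
wrist_force: [0.5, 0.0, 0.1]
finger_gap: 37.5
finger_force: 0.0
turn [-0.      0.      0.5506] shift(now) [-0.67   1.672 -0.754] shift(after turn) [ 1.757  0.397 -0.754]
t 5.35 p [519.5 192.1  81.8] rot [-3.142  0.     1.53 ] q [ 0.288  0.441  1.636 -0.     1.066  0.329] gap 37.5 F [0.5 0.  0.1]
```

```bash
python3 -m creep '0 0 0 0 0 0;0 0 0 0 0 0;0 0 0 0 0 0;0 0 0 0 0 0' 1 55; python3 -m creep '0 0 -0.1 0 0 0;0 0 -0.3 0 0 0;0 0 -0.5 0 0 0;0 0 -0.4 0 0 0;0 0 -0.2 0 0 0;0 0 0 0 0 0;0 0 0 0 0 0.025;0 0 0 0 0 0.05;0 0 0 0 0 0.05;0 0 0 0 0 0.05;0 0 0 0 0 0.05;0 0 0 0 0 0.05;0 0 0 0 0 0.05;0 0 0 0 0 0.05;0 0 0 0 0 0.05;0 0 0 0 0 0.05;0 0 0 0 0 0.05;0 0 0 0 0 0.0256;0 0 0 0 0 0'; python3 - <<'E'
from fit import *
from go import go
go(585.2,162.6,82,-.2)
c=manip.camera("top");save(c,"t1");W=cloud(c);np.savez("/tmp/top1",W=W)
P=pts(W,(400,700,-60,320),(66,105));rect(P,"walls")
E
```

```text
clock: 5.85
eef_pos: [519.6, 192.1, 81.9]
eef_rot: [3.141, -0.0, 1.53]
wrist_force: [1.5, 0.4, -0.4]
finger_gap: 13.8
finger_force: 55.0
clock: 8.22
eef_pos: [519.3, 192.1, 141.2]
eef_rot: [3.141, 0.001, -0.199]
wrist_force: [0.7, 0.4, -4.0]
finger_gap: 13.8
finger_force: 55.0
turn [0.0001 0.0002 0.0002] shift(now) [1.762 0.396 1.479] shift(after turn) [1.761 0.395 1.48 ]
t 8.22 p [519.3 192.1 141.2] rot [ 3.141e+00  1.000e-03 -1.990e-01] q [0.288 0.369 1.585 0.    1.189 2.058] gap 13.8 F [ 0.7  0.4 -4. ]
walls c [504.2 115.3] [(189.1, -0.198), (138.6, 1.373)] 2815 z 77.7
```

View pics/t1.png

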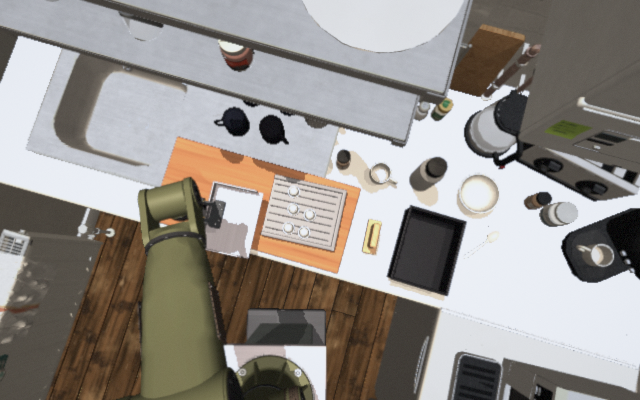

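```bash
python3 -m creep '0.2 0 0 0 0 0;0.4 0 0 0 0 0;0.5 0 0 0 0 0;0.4 0 0 0 0 0;0.262 0 0 0 0 0;0 0 0 0 0 0;0 0 0.3 0 0 0;0 0 0.5 0 0 0;0 0 0.4 0 0 0;0 0 0.2 0 0 0;0 0.1 0.05 0 0 0;0 0.1 0 0 0 0;0 0 0 0 0 0'; python3 - <<'E'
from fit import *
from go import go
go(585.2,162.6,82,-.2)
c=manip.camera("top");W=cloud(c);save(c,"t2")
th=1.372;R=np.array([[np.cos(th),np.sin(th)],[-np.sin(th),np.cos(th)]])
P=pts(W,(430,700,-60,300),(0,60));q=(P[:,:2]-np.array([535,-90]))@R.T;z=P[:,2]
for b in range(-80,90,20):
    m=abs(q[:,1]-b)<8;t=np.sort(q[m&(z>27)&(z<34)&(q[:,0]<120)][:,0]);l=np.sort(q[m&(z<24)&(z>18)&(q[:,0]>111)][:,0]);print(b,t[-2:].round(1),l[:2].round(1))
m=(z>46)&(q[:,0]>140)&(q[:,0]<240);print("walls b",np.percentile(q[m][:,1],[1,99]))
E
```

```text
clock: 9.9
eef_pos: [587.2, 169.9, 84.5]
eef_rot: [-3.141, -0.001, -0.2]
wrist_force: [-0.6, 0.9, -4.4]
finger_gap: 13.8
finger_force: 55.0
turn [-0.0001 -0.0003 -0.0001] shift(now) [-0.013  0.19   0.062] shift(after turn) [-0.013  0.19   0.062]
t 9.9 p [587.2 169.9  84.5] rot [-3.141e+00 -1.000e-03 -2.000e-01] q [ 0.222  0.552  1.458 -0.     1.131  1.993] gap 13.8 F [-0.6  0.9 -4.4]
-80 [109.8 110.6] [111.9 115.9]
-60 [110.8 117.4] [114.  119.1]
-40 [110.4 111. ] [113.9 118.4]
-20 [110.9 111.7] [117.8 118.9]
0 [111.2 118.3] [113.4 116.1]
20 [110.6 111.5] [113.2 114.9]
40 [109.2 110.4] [115.  116.2]
60 [111.2 111.6] [118.  118.9]
80 [108.5 111.1] [116.4 117. ]
walls b [-95.88949486  95.68729167]
```

```bash
python3 -m creep '0 0.05 0.06 0 0 0;0 0.05 0 0 0 0;0 0.05 0 0 0 0;0 0 0 0 0 0;0 0 0 0 0 0'; for i in 1 ; do python3 -m creep '0 0.03 0 0 0 0;0 0.03 0 0 0 0;0 0 0 0 0 0;0 0 0 0 0 0'; done
```

```text
clock: 10.58
eef_pos: [586.0, 164.3, 81.9]
eef_rot: [-3.141, -0.001, -0.2]
wrist_force: [-0.6, 0.6, 4.9]
finger_gap: 14.0
finger_force: 55.0
clock: 11.08
eef_pos: [586.2, 163.8, 82.4]
eef_rot: [-3.138, -0.002, -0.2]
wrist_force: [4.3, 11.6, 4.5]
finger_gap: 13.5
finger_force: 55.0
```

```bash
python3 -m creep '0 -0.03 0 0 0 0;0 0 0 0 0 0'; python3 -m creep '0 0 0 0 0 0;0 0 0 0 0 0;0 0 0 0 0 0;0 0 0 0 0 0;0 0 0 0 0 0;0 0 0 0 0 0' 0;python3 -m creep '0 0 -0.4 0 0 0;0 0 -0.8 0 0 0;0 0 -0.8 0 0 0;0 0 -0.8 0 0 0;0 0 -0.8 0 0 0;0 0 -0.4 0 0 0'; python3 go.py 467.6 -289.4 180 -0.2
```

```text
clock: 11.32
eef_pos: [586.1, 164.1, 82.0]
eef_rot: [-3.14, -0.002, -0.2]
wrist_force: [4.4, 7.5, 2.6]
finger_gap: 13.6
finger_force: 55.0
clock: 12.08
eef_pos: [585.5, 163.2, 81.4]
eef_rot: [3.142, 0.0, -0.2]
wrist_force: [-0.7, -0.6, -0.4]
finger_gap: 70.1
finger_force: 0.0
clock: 12.82
eef_pos: [585.9, 163.3, 244.2]
eef_rot: [-3.14, -0.003, -0.2]
wrist_force: [0.1, -1.2, -0.0]
finger_gap: 94.0
finger_force: 0.0
turn [-0.0004 -0.0009  0.    ] shift(now) [-0.654 11.681  1.589] shift(after turn) [-0.649 11.679  1.605]
t 12.82 p [585.9 163.3 244.2] rot [-3.14e+00 -3.00e-03 -2.00e-01] q [ 0.212  0.405  1.29  -0.     1.443  1.982] gap 94.0 F [ 0.1 -1.2 -0. ]
```

```bash
python3 -m creep '-0.05 0.38 0 0 0 0;-0.05 0.7 0 0 0 0;-0.05 0.8 0 0 0 0;-0.05 0.8 0 0 0 0;-0.05 0.8 0 0 0 0;-0.05 0.8 0 0 0 0;-0.05 0.8 0 0 0 0;-0.05 0.8 0 0 0 0;-0.05 0.8 0 0 0 0;-0.05 0.8 0 0 0 0;-0.05 0.8 0 0 0 0;-0.05 0.8 0 0 0 0;-0.05 0.8 0 0 0 0;0 0.8 0 0 0 0;0 0.6 0 0 0 0;0 0.4 0 0 0 0;0 0 0 0 0 0;0 0 0 0 0 0';  python3 go.py 467.6 -289.4 59 -0.2
```

```text
clock: 15.08
eef_pos: [467.2, -288.9, 241.2]
eef_rot: [-3.141, 0.0, -0.2]
wrist_force: [0.3, -0.1, -0.1]
finger_gap: 93.8
finger_force: 0.0
turn [-0.0001  0.0001  0.0001] shift(now) [0.013 0.012 4.555] shift(after turn) [0.012 0.011 4.555]
t 15.07 p [ 467.2 -288.9  241.2] rot [-3.141  0.    -0.2  ] q [-0.62   0.273  1.471  0.     1.397  1.15 ] gap 93.8 F [ 0.3 -0.1 -0.1]
```

```bash
python3 -m creep '0.013 0.012 0.3 0 0 0;0 0 0.7 0 0 0;0 0 0.8 0 0 0;0 0 0.8 0 0 0;0 0 0.8 0 0 0;0 0 0.6 0 0 0;0 0 0.4 0 0 0;0 0 0.155 0 0 0;0 0 0 0 0 0' 0.4; python3 -m creep '0 0 0 0 0 0;0 0 0 0 0 0;0 0 0 0 0 0;0 0 0 0 0 0;0 0 0 0 0 0;0 0 0 0 0 0;0 0 0 0 0 0' 1 50; python3 go.py 467.6 -289.4 159 -0.2
```

```text
clock: 16.2
eef_pos: [467.8, -290.0, 59.4]
eef_rot: [3.142, -0.0, -0.2]
wrist_force: [-0.4, -0.8, 0.4]
finger_gap: 56.3
finger_force: 0.0
clock: 17.08
eef_pos: [467.7, -290.1, 59.3]
eef_rot: [3.142, -0.0, -0.2]
wrist_force: [-0.9, 0.8, 1.5]
finger_gap: 20.0
finger_force: 50.0
turn [ 0. -0.  0.] shift(now) [-0.005 -0.016 -2.491] shift(after turn) [-0.006 -0.016 -2.491]
t 17.07 p [ 467.7 -290.1   59.3] rot [ 3.142 -0.    -0.2  ] q [-0.622  0.465  1.66  -0.     1.016  1.149] gap 20.0 F [-0.9  0.8  1.5]
```

```bash
python3 -m creep '0 0 -0.3 0 0 0;0 0 -0.6 0 0 0;0 0 -0.7 0 0 0;0 0 -0.6 0 0 0;0 0 -0.3 0 0 0;0 0 0 0 0 0'; python3 go.py 547.4 -165.3 89.3 -0.2
```

```text
clock: 17.82
eef_pos: [467.8, -290.2, 159.7]
eef_rot: [3.141, -0.001, -0.2]
wrist_force: [-0.3, 0.4, -3.3]
finger_gap: 19.8
finger_force: 50.0
turn [ 0.0001 -0.0003  0.    ] shift(now) [ 1.33  -3.455  1.76 ] shift(after turn) [ 1.331 -3.455  1.76 ]
t 17.82 p [ 467.8 -290.2  159.7] rot [ 3.141e+00 -1.000e-03 -2.000e-01] q [-0.622  0.341  1.576 -0.     1.223  1.149] gap 19.8 F [-0.3  0.4 -3.3]
```

```bash
python3 -m creep '0.13 -0.3 0 0 0 0;0.2 -0.5 0 0 0 0;0.2 -0.6 0 0 0 0;0.2 -0.6 0 0 0 0;0.2 -0.6 0 0 0 0;0.2 -0.5 0 0 0 0;0.2 -0.355 0 0 0 0;0 0 0 0 0 0;0 0 0.4 0 0 0;0 0 0.6 0 0 0;0 0 0.4 0 0 0;0 0 0.2 0 0 0;0 0 0.1 0 0 0;0 0 0 0 0 0;0 0 0.03 0 0 0;0 0 0 0 0 0'; python3 go.py 547.4 -165.3 89.3 -0.2
```

```text
clock: 19.82
eef_pos: [547.4, -165.2, 90.3]
eef_rot: [3.142, -0.0, -0.2]
wrist_force: [0.6, 0.5, -3.4]
finger_gap: 20.0
finger_force: 50.0
turn [ 0.     -0.0001  0.    ] shift(now) [0.002 0.002 0.026] shift(after turn) [0.002 0.002 0.026]
t 19.82 p [ 547.4 -165.2   90.3] rot [ 3.142 -0.    -0.2  ] q [-0.357  0.465  1.577  0.     1.1    1.414] gap 20.0 F [ 0.6  0.5 -3.4]
```

```bash
python3 -m creep '0 0 0.03 0 0 0;0 0 0 0 0 0'; python3 -m creep '0 -0.1 0 0 0 0;0 -0.2 0 0 0 0;0 -0.2 0 0 0 0;0 -0.2 0 0 0 0;0 -0.2 0 0 0 0;0 -0.2 0 0 0 0;0 -0.2 0 0 0 0;0 -0.2 0 0 0 0;0 -0.2 0 0 0 0;0 -0.2 0 0 0 0;0 -0.2 0 0 0 0;0 -0.2 0 0 0 0;0 -0.2 0 0 0 0;0 -0.1 0 0 0 0;0 0 0 0 0 0'; python3 - <<'E'
from h import *
c=manip.camera("scene");save(c,"s1");cv2.imwrite("pics/s1c.png",cv2.resize(c["color"][150:270,150:350,::-1],(800,480)))
E
```

```text
clock: 20.08
eef_pos: [547.5, -165.2, 89.3]
eef_rot: [3.141, -0.001, -0.2]
wrist_force: [-0.7, 0.3, 2.1]
finger_gap: 19.6
finger_force: 50.0
clock: 21.95
eef_pos: [568.3, -62.5, 89.3]
eef_rot: [-3.141, -0.001, -0.199]
wrist_force: [0.7, -0.6, 6.9]
finger_gap: 19.9
finger_force: 50.0
```

View pics/s1c.png

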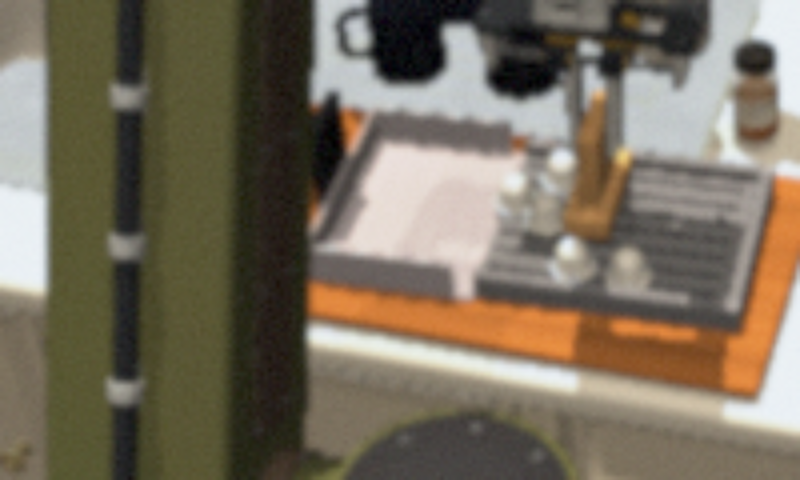

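Three capsules are being pushed ahead of the scraper towards the scoop (crop px 510–570,160–210); two remain in the near lane (572,260; 630,270). I'll continue the stroke.

```bash
python3 -m creep '0 -0.1 -0.01 0 0 0;0 -0.2 0 0 0 0;0 -0.2 0 0 0 0;0 -0.2 0 0 0 0;0 -0.2 0 0 0 0;0 -0.2 0 0 0 0;0 -0.2 0 0 0 0;0 -0.2 0 0 0 0;0 -0.2 0 0 0 0;0 -0.2 0 0 0 0;0 -0.1 0 0 0 0;0 0 0 0 0 0;0 0 0 0 0 0'; python3 - <<'E'
from h import *
c=manip.camera("scene");save(c,"s2");a=cv2.resize(c["color"][170:240,190:350,::-1],(640,280))
c=manip.camera("top");b=cv2.resize(c["color"][140:240,160:360,::-1],(640,320));cv2.imwrite("pics/s2c.png",np.vstack([a,b]))
E
python3 go.py 490 -185 160 -0.2
```

```text
clock: 23.62
eef_pos: [583.9, 16.0, 89.3]
eef_rot: [-3.141, -0.0, -0.2]
wrist_force: [-0.1, -1.2, 5.2]
finger_gap: 19.8
finger_force: 50.0
turn [-0.0003 -0.      0.0001] shift(now) [-1.304  5.388 -1.772] shift(after turn) [-1.302  5.39  -1.767]
t 23.73 p [583.9  16.   89.3] rot [-3.141 -0.    -0.2  ] q [-3.600e-02  4.910e-01  1.540e+00  1.000e-03  1.111e+00  1.734e+00] gap 19.9 F [0.2 0.3 4.6]
```

View pics/s2c.png

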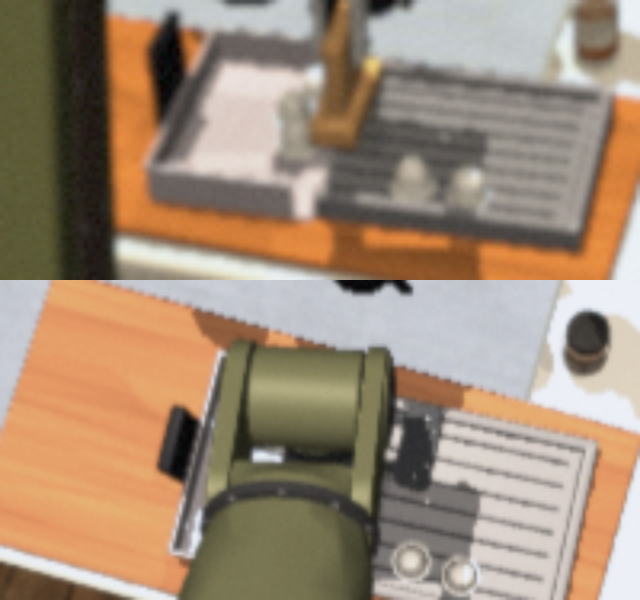

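```bash
python3 -m creep '0 0 -0.3 0 0 0;0 0 -0.5 0 0 0;0 0 -0.5 0 0 0;0 0 -0.2 0 0 0;-0.2 0.4 0 0 0 0;-0.3 0.6 0 0 0 0;-0.3 0.6 0 0 0 0;-0.3 0.6 0 0 0 0;-0.3 0.6 0 0 0 0;0 0.6 0 0 0 0;0 0.5 0 0 0 0;0 0.3 0 0 0 0;0 0.2 0 0 0 0;0 0 0 0 0 0;0 0 0 0 0 0'; python3 go.py 492.6 -154.3 89.3 -0.2
```

```text
clock: 25.6
eef_pos: [494.0, -145.8, 149.1]
eef_rot: [-3.141, 0.0, -0.2]
wrist_force: [0.8, 0.1, -2.5]
finger_gap: 19.9
finger_force: 50.0
turn [-0.0001  0.0001  0.0001] shift(now) [0.008 0.216 1.496] shift(after turn) [0.008 0.215 1.496]
t 25.6 p [ 494.  -145.8  149.1] rot [-3.141  0.    -0.2  ] q [-0.358  0.277  1.687  0.     1.177  1.412] gap 19.9 F [ 0.8  0.1 -2.5]
```

```bash
python3 -m creep '0.008 0.216 0 0 0 0;0 0 0.4 0 0 0;0 0 0.5 0 0 0;0 0 0.3 0 0 0;0 0 0.2 0 0 0;0 0 0.09 0 0 0;0 0 0 0 0 0;0 0 0 0 0 0';python3 -m creep '0 -0.1 0 0 0 0;0 -0.2 0 0 0 0;0 -0.2 0 0 0 0;0 -0.2 0 0 0 0;0 -0.2 0 0 0 0;0 -0.2 0 0 0 0;0 -0.2 0 0 0 0;0 -0.2 0 0 0 0;0 -0.2 0 0 0 0;0 -0.2 0 0 0 0;0 -0.2 0 0 0 0;0 -0.2 0 0 0 0;0 -0.2 0 0 0 0;0 -0.2 0 0 0 0;0 -0.2 0 0 0 0;0 -0.2 0 0 0 0;0 -0.2 0 0 0 0;0 -0.1 0 0 0 0;0 0 0 0 0 0'; python3 - <<'E'
from h import *
c=manip.camera("scene");save(c,"s3");a=cv2.resize(c["color"][170:240,190:350,::-1],(800,350));cv2.imwrite("pics/s3c.png",a)
E
```

```text
clock: 26.6
eef_pos: [492.7, -154.8, 90.0]
eef_rot: [3.141, -0.001, -0.2]
wrist_force: [-0.3, -1.1, -2.6]
finger_gap: 20.1
finger_force: 50.0
clock: 28.98
eef_pos: [519.6, -21.2, 89.6]
eef_rot: [-3.142, 0.0, -0.2]
wrist_force: [0.3, -0.4, -3.9]
finger_gap: 19.9
finger_force: 50.0
```

View pics/s3c.png

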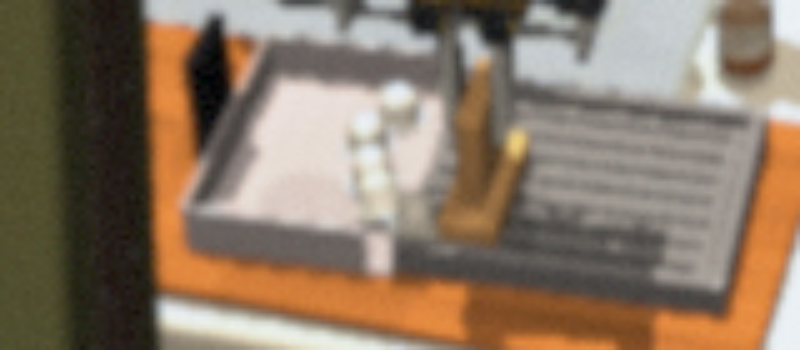

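```bash
python3 -m creep '0 -0.1 0.01 0 0 0;0 -0.2 0 0 0 0;0 -0.2 0 0 0 0;0 -0.2 0 0 0 0;0 -0.2 0 0 0 0;0 -0.2 0 0 0 0;0 -0.2 0 0 0 0;0 -0.2 0 0 0 0;0 -0.05 0 0 0 0;0 0 0 0 0 0;0 0 0 0 0 0';python3 -m creep '0 0 -0.3 0 0 0;0 0 -0.5 0 0 0;0 0 -0.5 0 0 0;0 0 -0.2 0 0 0;0 0.3 0 0 0 0;0 0.6 0 0 0 0;0 0.6 0 0 0 0;0 0.6 0 0 0 0;0 0.6 0 0 0 0;0 0.5 0 0 0 0;0 0.3 0 0 0 0;0 0.2 0 0 0 0;0 0 0 0 0 0;0 0 0 0 0 0'; python3 - <<'E'
from h import *
c=manip.camera("scene");a=cv2.resize(c["color"][170:240,190:350,::-1],(640,280))
c=manip.camera("top");np.savez("/tmp/t4",W=cloud(c));b=cv2.resize(c["color"][140:240,160:360,::-1],(640,320));cv2.imwrite("pics/s4c.png",np.vstack([a,b]))
E
python3 go.py 534.3 -89.2 89.3 -0.2
```

```text
clock: 30.4
eef_pos: [532.0, 39.6, 89.4]
eef_rot: [-3.141, -0.0, -0.2]
wrist_force: [-0.3, 3.7, 0.9]
finger_gap: 19.6
finger_force: 50.0
clock: 32.15
eef_pos: [502.6, -105.4, 149.2]
eef_rot: [-3.141, 0.0, -0.2]
wrist_force: [-0.3, 1.4, -2.5]
finger_gap: 19.6
finger_force: 50.0
turn [-0.      0.      0.0002] shift(now) [ 0.698 -0.552  1.498] shift(after turn) [ 0.698 -0.553  1.498]
t 32.25 p [ 502.6 -105.3  149.2] rot [-3.142  0.    -0.199] q [-0.278  0.274  1.691  0.     1.176  1.492] gap 19.9 F [-0.8 -0.2 -2.5]
```

View pics/s4c.png

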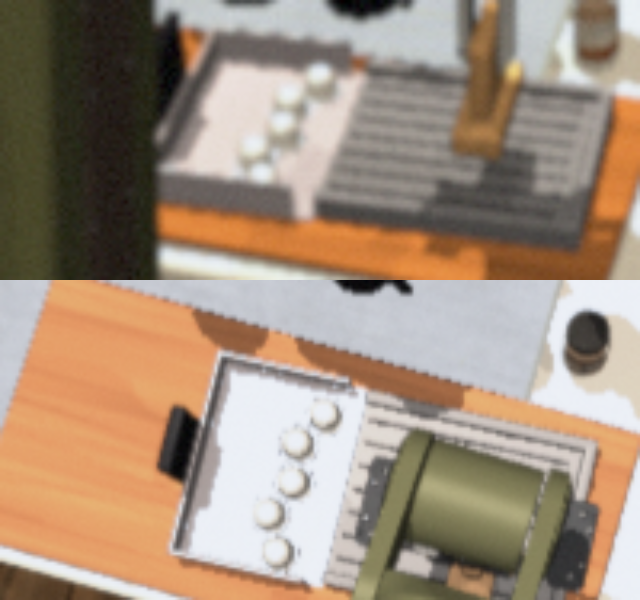

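All five capsules lie in the scoop (lower crop, x 268–325, y 415–553), and the tray is clear. Next I'll stand the scraper in the middle of the tray.

```bash
python3 -m creep '0.3 -0.2 0 0 0 0;0.398 -0.353 0 0 0 0;0 0 0 0 0 0;0 0 0.4 0 0 0;0 0 0.5 0 0 0;0 0 0.3 0 0 0;0 0 0.2 0 0 0;0 0 0.08 0 0 0;0 0 0.02 0 0 0;0 0 0 0 0 0;0 0 0 0 0 0'; python3 -m creep '0 0 0 0 0 0;0 0 0 0 0 0;0 0 0 0 0 0;0 0 0 0 0 0;0 0 0 0 0 0' 0.5; python3 -m creep '0 0 -0.2 0 0 0;0 0 -0.5 0 0 0;0 0 -0.8 0 0 0;0 0 -0.8 0 0 0;0 0 -0.8 0 0 0;0 0 -0.4 0 0 0;0 0 0 0 0 0' 0.5; python3 go.py 586 163.8 180 -0.2
```

```text
clock: 33.62
eef_pos: [534.4, -89.7, 89.6]
eef_rot: [3.142, -0.001, -0.2]
wrist_force: [0.1, 0.6, -3.8]
finger_gap: 19.6
finger_force: 50.0
clock: 34.25
eef_pos: [534.2, -89.6, 89.2]
eef_rot: [-3.142, -0.0, -0.2]
wrist_force: [-0.0, 0.2, -0.5]
finger_gap: 47.3
finger_force: 0.0
clock: 35.12
eef_pos: [534.4, -89.7, 229.8]
eef_rot: [3.142, -0.001, -0.2]
wrist_force: [-0.3, 0.2, -0.7]
finger_gap: 47.1
finger_force: 0.0
turn [ 0.     -0.0004  0.    ] shift(now) [ 3.000e-03 -6.466e+00  1.245e+00] shift(after turn) [ 4.000e-03 -6.466e+00  1.245e+00]
t 35.12 p [534.4 -89.7 229.8] rot [ 3.142e+00 -1.000e-03 -2.000e-01] q [-0.234  0.263  1.511  0.     1.366  1.537] gap 47.1 F [-0.3  0.2 -0.7]
```

```bash
python3 - <<'E'
from fit import *
c=manip.camera("top");W=cloud(c)
rect(pts(W,(540,640,120,220),(112,130)),"grip")
rect(pts(W,(470,720,0,200),(46,60)),"walls")
rect(pts(W,(300,600,-600,-330),(82,97)),"bin")
rect(pts(W,(480,600,-160,-20),(120,135)),"rib")
E
python3 -m creep '0 -0.3 0 0 0 0;0 -0.6 0 0 0 0;0 -0.8 0 0 0 0;0 -0.8 0 0 0 0;0 -0.8 0 0 0 0;0 -0.8 0 0 0 0;0 -0.8 0 0 0 0;0 -0.7 0 0 0 0;0 -0.5 0 0 0 0;0 -0.36 0 0 0 0;0 0 0 0 0 0' 0; python3 go.py 586 163.8 82 -0.2
```

```text
grip c [586.1 162.9] [(59.5, -0.2), (15.0, 1.37)] 108 z 120.6
walls c [573.   97.6] [(193.4, -0.22), (124.9, 1.351)] 295 z 52.5
bin c [ 430.1 -440.9] [(217.8, -0.273), (168.6, 1.298)] 847 z 88.9
rib c [511.4 -86.5] [(19.3, -1.542), (20.0, 0.029)] 53 z 125.0
clock: 36.55
eef_pos: [585.5, 164.1, 228.8]
eef_rot: [3.141, 0.0, -0.199]
wrist_force: [0.8, -0.5, -0.1]
finger_gap: 94.2
finger_force: 0.0
turn [0.0001 0.0002 0.0002] shift(now) [0.015 0.005 3.671] shift(after turn) [0.013 0.006 3.671]
t 36.55 p [585.5 164.1 228.8] rot [ 3.141  0.    -0.199] q [ 0.213  0.416  1.31  -0.     1.416  1.983] gap 94.2 F [ 0.8 -0.5 -0.1]
```

```bash
python3 -m creep '0.014 0 0.3 0 0 0;0 0 0.7 0 0 0;0 0 0.8 0 0 0;0 0 0.8 0 0 0;0 0 0.6 0 0 0;0 0 0.35 0 0 0;0 0 0.11 0 0 0;0 0 0 0 0 0'; python3 -m creep '0 0 0 0 0 0;0 0 0 0 0 0;0 0 0 0 0 0;0 0 0 0 0 0;0 0 0 0 0 0;0 0 0 0 0 0;0 0 0 0 0 0;0 0 0 0 0 0;0 0 0 0 0 0;0 0 0 0 0 0;0 0 0 0 0 0' 1 60;  python3 -m creep '0 0 -0.05 0 0 0;0 0 -0.1 0 0 0;0 0 -0.2 0 0 0;0 0 -0.3 0 0 0;0 0 -0.4 0 0 0;0 0 -0.4 0 0 0;0 0 -0.4 0 0 0;0 0 -0.4 0 0 0;0 0 -0.4 0 0 0;0 0 -0.4 0 0 0;0 0 -0.4 0 0 0;0 0 -0.3 0 0 0;0 0 -0.2 0 0 0;0 0 -0.1 0 0 0;0 0 0 0 0 0;0 0 0 0 0 0'; python3 go.py 500 -250 240 -0.27
```

```text
clock: 37.55
eef_pos: [586.3, 163.4, 83.3]
eef_rot: [-3.141, -0.001, -0.2]
wrist_force: [0.1, -0.1, 1.1]
finger_gap: 93.8
finger_force: 0.0
clock: 38.92
eef_pos: [586.4, 164.0, 83.0]
eef_rot: [-3.141, -0.001, -0.2]
wrist_force: [2.6, 5.2, -0.4]
finger_gap: 13.5
finger_force: 60.0
clock: 40.92
eef_pos: [586.0, 163.5, 244.3]
eef_rot: [3.141, 0.001, -0.2]
wrist_force: [0.8, -0.2, -6.1]
finger_gap: 13.6
finger_force: 60.0
turn [0.0001 0.0002 0.0223] shift(now) [-0.053 10.558  0.112] shift(after turn) [ 0.686 10.536  0.108]
t 40.92 p [586.  163.5 244.3] rot [ 3.141e+00  1.000e-03 -2.000e-01] q [0.212 0.408 1.286 0.    1.448 1.983] gap 13.6 F [ 0.8 -0.2 -6.1]
```

```bash
python3 go.py 479 -265.6 244 -0.273; python3 - <<'E'
from fit import *
W=np.load("/tmp/top.npz")["W"]
for x in range(50,650,50):
    r=[]
    for y in range(-800,-450,50):
        P=pts(W,(x,x+50,y,y+50),(-200,900));r.append(int(P[:,2].max()) if len(P) else -999)
    print(x,r)
E
```

```text
turn [0.0001 0.0002 0.0232] shift(now) [-0.49  11.045  0.012] shift(after turn) [3.1700e-01 1.1051e+01 8.0000e-03]
t 40.92 p [586.  163.5 244.3] rot [ 3.141e+00  1.000e-03 -2.000e-01] q [0.212 0.408 1.286 0.    1.448 1.983] gap 13.6 F [ 0.8 -0.2 -6.1]
50 [-999, -999, 306, 257, 49, 49, 13]
100 [336, 337, 338, 50, 48, 49, 6]
150 [8, 6, 8, 7, 8, 8, 9]
200 [8, 6, 7, 7, 7, 9, 5]
250 [6, 9, 8, 11, 6, 10, 9]
300 [7, 6, 7, 7, 9, 89, 96]
350 [8, 6, 6, 8, 9, 95, 93]
400 [10, 10, 8, 14, 12, 95, 14]
450 [7, 7, 9, 17, 10, 96, 11]
500 [106, 7, 7, 60, 61, 95, 96]
550 [505, 586, 56, 56, 55, 56, 9]
600 [80, 587, 661, 740, 814, 841, 237]
```

```bash
python3 -m creep '0 0 0 0 0 0.005;0 0 0 0 0 0.009;0 0 0 0 0 0.009;0 0.05 0 0 0 0;0 0.1 0 0 0 0;0 0.2 0 0 0 0;0.01 0.3 0 0 0 0;0.01 0.4 0 0 0 0;0.01 0.5 0 0 0 0;0.02 0.6 0 0 0 0;0.02 0.6 0 0 0 0;0.02 0.6 0 0 0 0;0.02 0.6 0 0 0 0;0.02 0.6 0 0 0 0;0.02 0.6 0 0 0 0;0.02 0.6 0 0 0 0;0.02 0.6 0 0 0 0;0.02 0.6 0 0 0 0;0.02 0.6 0 0 0 0;0.02 0.6 0 0 0 0'; python3 -m creep '0.02 0.6 0 0 0 0;0.02 0.6 0 0 0 0;0.02 0.5 0 0 0 0;0.01 0.4 0 0 0 0;0.01 0.3 0 0 0 0;0 0.2 0 0 0 0;0 0.1 0 0 0 0;0 0.05 0 0 0 0;0 0 0 0 0 0;0 0 0 0 0 0'; python3 go.py 479 -265.6 171 -0.273; python3 - <<'E'
from fit import *
c=manip.camera("scene");a=cv2.resize(c["color"][140:290,270:470,::-1],(640,480));cv2.imwrite("pics/s5.png",a)
c=manip.camera("top");W=cloud(c);rect(pts(W,(300,600,-600,-380),(82,97)),"bin part")
b=cv2.resize(c["color"][150:310,340:480,::-1],(525,600));cv2.imwrite("pics/s5t.png",b)
E
```

```text
clock: 43.42
eef_pos: [507.1, -154.7, 245.0]
eef_rot: [3.142, -0.0, -0.273]
wrist_force: [-0.1, -0.2, -5.0]
finger_gap: 13.2
finger_force: 60.0
clock: 44.68
eef_pos: [481.7, -259.7, 244.9]
eef_rot: [-3.142, -0.0, -0.272]
wrist_force: [-0.6, 0.8, -5.2]
finger_gap: 13.5
finger_force: 60.0
turn [-0.     -0.      0.0004] shift(now) [-0.025  0.16   1.847] shift(after turn) [-0.025  0.16   1.847]
t 44.67 p [ 481.7 -259.7  244.9] rot [-3.142 -0.    -0.272] q [-0.561  0.266  1.472  0.     1.403  1.281] gap 13.5 F [-0.6  0.8 -5.2]
bin part c [ 418.  -483.8] [(218.1, -0.275), (152.0, 1.296)] 584 z 88.7
```

View pics/s5.png

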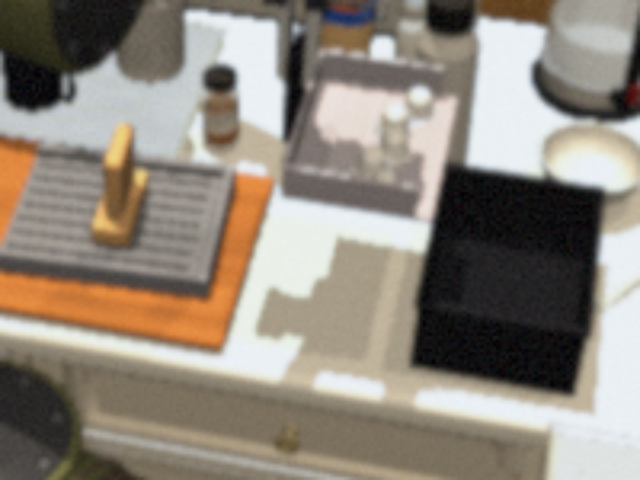

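```bash
python3 - <<'E'
from fit import *
c=manip.camera("top");W=cloud(c);P=pts(W,(300,560,-640,-360),(80,97))
rect(P,"bin")
q=c["camera_matrix"];cv2.imwrite("pics/s6t.png",cv2.resize(c["color"][150:310,340:480,::-1],(525,600)))
th=1.296;u=np.array([np.cos(th),np.sin(th)]);v=np.array([-u[1],u[0]]);
print("u",np.percentile(P[:,:2]@u,[0,1,99,100]).round(1),"v",np.percentile(P[:,:2]@v,[0,1,99,100]).round(1),"old c",np.array([430.1,-440.9])@u,np.array([430.1,-440.9])@v)
E
```

```text
bin c [ 419.9 -476.5] [(218.5, -0.281), (167.2, 1.289)] 637 z 88.7
u [-428.8 -426.9 -262.6 -260.4] v [-642.4 -641.5 -425.1 -424.5] old c -307.6496187520662 -533.6014730880232
```

View pics/s6t.png

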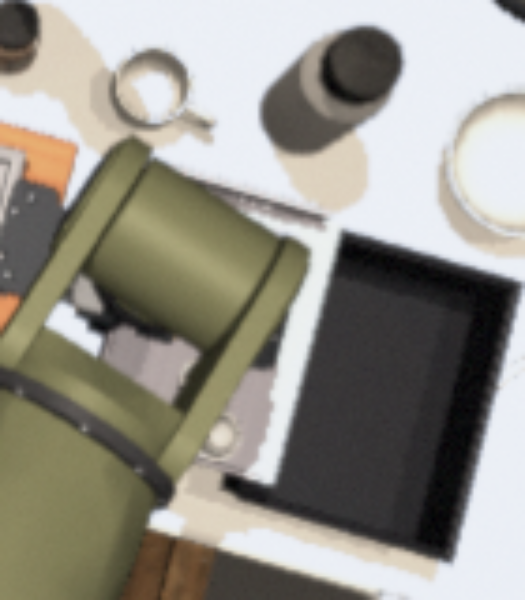

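The bin has been knocked about 37 mm towards −y (near edge at x≈280–340 in the crop), so I'm re-aiming at its new pose.

```bash
python3 -m creep '0 0.05 0 0 0 0.0025;0 0.1 0 0 0 0;0 0.2 0 0 0 0;0 0.2 0 0 0 0;0 0.2 0 0 0 0;0 0.15 0 0 0 0;0 0.1 0 0 0 0;0 0.05 0 0 0 0;0 0 0 0 0 0;0 0 0.1 0 0 0;0 0 0.2 0 0 0;0 0 0.3 0 0 0;0 0 0.3 0 0 0;0 0 0.3 0 0 0;0 0 0.3 0 0 0;0 0 0.2 0 0 0;0 0 0.1 0 0 0;0 0 0.05 0 0 0;0 0 0 0 0 0'; python3 go.py 469.4 -301.4 171 -0.28; python3 - <<'E'
from fit import *
W=cloud(manip.camera("top"));rect(pts(W,(300,560,-640,-360),(80,97)),"bin")
E
```

```text
clock: 47.2
eef_pos: [470.1, -300.4, 171.0]
eef_rot: [3.141, -0.0, -0.28]
wrist_force: [-0.8, -1.0, -4.7]
finger_gap: 13.5
finger_force: 60.0
turn [ 0.     -0.0001 -0.    ] shift(now) [-0.01   0.029  0.   ] shift(after turn) [-0.01   0.029  0.   ]
t 47.2 p [ 470.1 -300.4  171. ] rot [ 3.141 -0.    -0.28 ] q [-0.634  0.347  1.541  0.     1.253  1.217] gap 13.5 F [-0.8 -1.  -4.7]
bin c [ 420.3 -475.8] [(218.5, -0.278), (167.0, 1.292)] 621 z 88.6
```

Tip about the lip, 0.4 rad first to check the joints.

```bash
python3 -m creep '0 0.0871 -0.1816 0.0159 0 0;0 0.0871 -0.1816 0.0159 0 0;0 0.0871 -0.1816 0.0159 0 0;0 0.0871 -0.1816 0.0159 0 0'; python3 go.py 470 -300 171 -0.28 0.2; python3 -m creep '0 0.0871 -0.1816 0.0159 0 0;0 0.0871 -0.1816 0.0159 0 0;0 0.0871 -0.1816 0.0159 0 0;0 0.0871 -0.1816 0.0159 0 0;0 0.0871 -0.1816 0.0159 0 0;0 0.0871 -0.1816 0.0159 0 0;0 0.0871 -0.1816 0.0159 0 0;0 0.0871 -0.1816 0.0159 0 0;0 0.0871 -0.1816 0.0159 0 0;0 0.0871 -0.1816 0.0159 0 0;0 0.0871 -0.1816 0.0159 0 0;0 0.0871 -0.1816 0.0159 0 0;0 0.0871 -0.1816 0.0159 0 0;0 0 0 0 0 0;0 0 0 0 0 0;0 0 0 0 0 0;0 0 0 0 0 0'; python3 go.py 444 -390 256 -0.28 0.85;python3 - <<'E'
from fit import *
c=manip.camera("scene");a=cv2.resize(c["color"][140:290,270:470,::-1],(400,300))
c=manip.camera("top");b=cv2.resize(c["color"][150:310,340:480,::-1],(350,400));o=np.zeros((400,750,3),np.uint8);o[:300,:400]=a;o[:,400:]=b;cv2.imwrite("pics/s7.png",o)
E
```

```text
clock: 47.75
eef_pos: [465.6, -316.0, 199.4]
eef_rot: [-2.941, -0.001, -0.28]
wrist_force: [-0.9, 0.6, -5.1]
finger_gap: 13.7
finger_force: 60.0
turn [-0.0003 -0.0002  0.0001] shift(now) [-0.006 -0.266  0.778] shift(after turn) [-0.006 -0.266  0.778]
t 47.75 p [ 465.6 -316.   199.4] rot [-2.941e+00 -1.000e-03 -2.800e-01] q [-0.748  0.379  1.442  0.182  1.414  1.066] gap 13.7 F [-0.9  0.6 -5.1]
clock: 49.88
eef_pos: [442.7, -395.8, 259.2]
eef_rot: [-2.293, -0.0, -0.28]
wrist_force: [0.5, -0.1, -5.0]
finger_gap: 13.6
finger_force: 60.0
turn [ 0.0005 -0.      0.0002] shift(now) [-0.008 -0.038  0.164] shift(after turn) [-0.008 -0.038  0.164]
t 49.88 p [ 442.7 -395.8  259.2] rot [-2.293 -0.    -0.28 ] q [-1.043  0.689  1.04   0.636  1.992  0.897] gap 13.6 F [ 0.5 -0.1 -5. ]
```

View pics/s7.png

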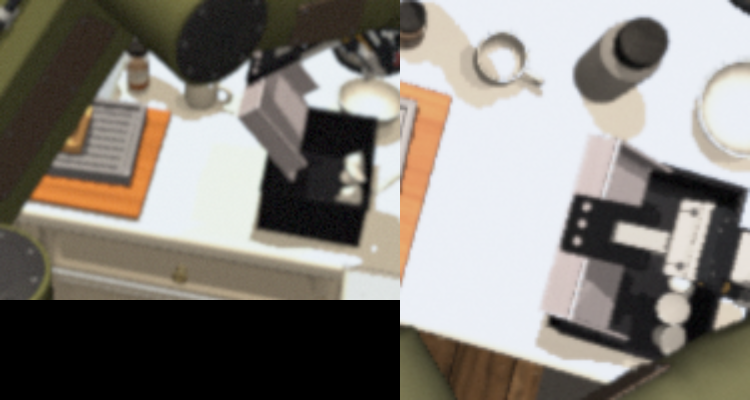

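Capsules lie in the bin along its far wall (right part ~(675,315)), and the visible part of the scoop looks empty. I'll level the scoop and look again.

```bash
python3 -m creep '0 -0.0779 0.1857 -0.0159 0 0;0 -0.0779 0.1857 -0.0159 0 0;0 -0.0779 0.1857 -0.0159 0 0;0 -0.0779 0.1857 -0.0159 0 0;0 -0.0779 0.1857 -0.0159 0 0;0 -0.0779 0.1857 -0.0159 0 0;0 -0.0779 0.1857 -0.0159 0 0;0 -0.0779 0.1857 -0.0159 0 0;0 -0.0779 0.1857 -0.0159 0 0;0 -0.0779 0.1857 -0.0159 0 0;0 -0.0779 0.1857 -0.0159 0 0;0 -0.0779 0.1857 -0.0159 0 0;0 -0.0779 0.1857 -0.0159 0 0;0 -0.0779 0.1857 -0.0159 0 0;0 -0.0779 0.1857 -0.0159 0 0;0 -0.0779 0.1857 -0.0159 0 0;0 -0.0779 0.1857 -0.0159 0 0;0 0 0 0 0 0'; python3 -m creep '0 0 -0.5 0 0 0;0 -0.2 -0.6 0 0 0;0 -0.4 -0.5 0 0 0;0 -0.6 -0.3 0 0 0;0 -0.6 0 0 0 0;0 -0.3 0 0 0 0;0 0 0 0 0 0'; python3 go.py 586.4 164 244 -0.2; python3 - <<'E'
from fit import *
c=manip.camera("top");W=cloud(c);rect(pts(W,(300,560,-640,-360),(80,97)),"bin")
cv2.imwrite("pics/s8.png",cv2.resize(c["color"][150:310,340:480,::-1],(525,600)))
E
```

```text
clock: 52.22
eef_pos: [470.1, -299.3, 170.6]
eef_rot: [-3.14, 0.001, -0.279]
wrist_force: [-0.2, -0.5, -4.2]
finger_gap: 13.5
finger_force: 60.0
clock: 53.1
eef_pos: [493.3, -219.5, 246.9]
eef_rot: [-3.141, 0.0, -0.279]
wrist_force: [-1.3, -0.6, -4.6]
finger_gap: 13.7
finger_force: 60.0
turn [-0.0002  0.0001 -0.0253] shift(now) [-0.405 -9.857  0.079] shift(after turn) [ 0.378 -9.858  0.073]
t 53.1 p [ 493.3 -219.5  246.9] rot [-3.141  0.    -0.279] q [-4.870e-01  2.480e-01  1.490e+00  1.000e-03  1.404e+00  1.363e+00] gap 13.7 F [-1.3 -0.6 -4.6]
bin c [ 420.3 -476.1] [(218.8, -0.279), (168.3, 1.292)] 863 z 88.9
```

View pics/s8.png

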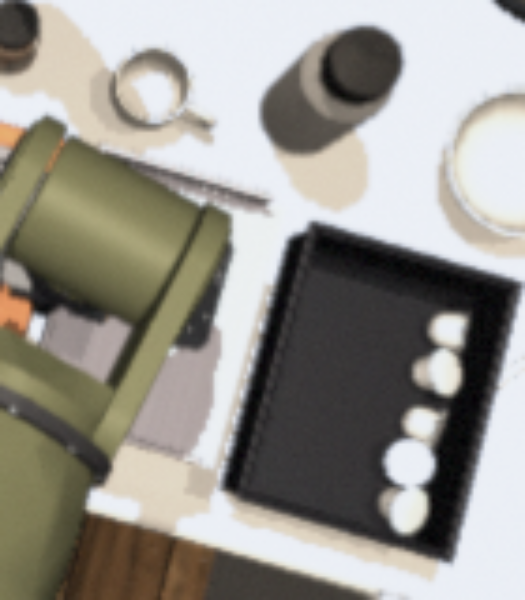

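All five capsules are in the bin (crop x 385–465, y 330–510). I'm taking the scoop back.

```bash
python3 -m creep '0 0 0 0 0 -0.0126;0 0 0 0 0 -0.0127;0.02 -0.3 0 0 0 0;0.03 -0.6 0 0 0 0;0.03 -0.8 0 0 0 0;0.03 -0.8 0 0 0 0;0.03 -0.8 0 0 0 0;0.03 -0.8 0 0 0 0;0.03 -0.8 0 0 0 0;0.03 -0.8 0 0 0 0;0.03 -0.8 0 0 0 0;0.03 -0.8 0 0 0 0;0.03 -0.8 0 0 0 0;0.03 -0.8 0 0 0 0;0.03 -0.6 0 0 0 0;0.03 -0.4 0 0 0 0;0 -0.26 0 0 0 0;0 0 0 0 0 0;0 0 0 0 0 0'; python3 go.py 588.6 175.6 83.5 -0.2
```

```text
clock: 55.52
eef_pos: [590.3, 174.7, 246.9]
eef_rot: [3.141, -0.0, -0.201]
wrist_force: [-1.1, 0.5, -4.1]
finger_gap: 13.7
finger_force: 60.0
turn [ 0.     -0.     -0.0004] shift(now) [-0.045 -0.014  4.085] shift(after turn) [-0.045 -0.013  4.085]
t 55.52 p [590.3 174.7 246.9] rot [ 3.141 -0.    -0.201] q [ 0.228  0.424  1.259 -0.     1.459  2.   ] gap 13.7 F [-1.1  0.5 -4.1]
```

```bash
python3 -m creep '-0.045 0 0.3 0 0 -0.0004;0 0 0.6 0 0 0;0 0 0.7 0 0 0;0 0 0.7 0 0 0;0 0 0.6 0 0 0;0 0 0.5 0 0 0;0 0 0.35 0 0 0;0 0 0.2 0 0 0;0 0 0.09 0 0 0;0 0 0 0 0 0;0 0 0.03 0 0 0;0 0 0 0 0 0'; python3 go.py 586.2 163.8 83 -0.2
```

```text
clock: 57.02
eef_pos: [588.6, 175.7, 84.3]
eef_rot: [-3.141, -0.0, -0.199]
wrist_force: [0.4, -0.1, -4.5]
finger_gap: 13.6
finger_force: 60.0
turn [-0.0001 -0.0001  0.0002] shift(now) [0.    0.304 0.033] shift(after turn) [0.    0.304 0.033]
t 57.02 p [588.6 175.7  84.3] rot [-3.141 -0.    -0.199] q [0.231 0.558 1.448 0.    1.134 2.001] gap 13.6 F [ 0.4 -0.1 -4.5]
```

```bash
python3 -m creep '0 0.07 0.02 0 0 0;0 0.08 0.01 0 0 0;0 0.08 0 0 0 0;0 0.05 0 0 0 0;0 0 0 0 0 0;0 0 0 0 0 0'; python3 -m creep '0 0.04 0 0 0 0;0 0.03 0 0 0 0;0 0 0 0 0 0;0 0 0 0 0 0'
```

```text
clock: 57.78
eef_pos: [586.3, 164.7, 82.9]
eef_rot: [3.142, -0.0, -0.199]
wrist_force: [-0.3, -0.2, -4.6]
finger_gap: 13.4
finger_force: 60.0
clock: 58.28
eef_pos: [586.5, 163.5, 83.7]
eef_rot: [-3.138, -0.002, -0.199]
wrist_force: [3.2, 9.9, -2.2]
finger_gap: 14.0
finger_force: 60.0
```

```bash
python3 -m creep '0 -0.03 0.02 0 0 0;0 0 0 0 0 0;0 0 0.015 0 0 0;0 0 0 0 0 0'; python3 -m creep '0 0 0 0 0 0;0 0 0 0 0 0;0 0 0 0 0 0;0 0 0 0 0 0;0 0 0 0 0 0;0 0 0 0 0 0;0 0 0 0 0 0' 0;python3 -m creep '0 0 -0.3 0 0 0;0 0 -0.7 0 0 0;0 0 -0.8 0 0 0;0 0 -0.8 0 0 0;0 0 -0.8 0 0 0;0 -0.5 -0.4 0 0 0;0 -0.8 0 0 0 0;0 -0.8 0 0 0 0;0 -0.8 0 0 0 0;0 -0.8 0 0 0 0;0 -0.4 0 0 0 0;0 0 0 0 0 0'; python3 - <<'E'
from fit import *
c=manip.camera("top");W=cloud(c)
th=1.372;R=np.array([[np.cos(th),np.sin(th)],[-np.sin(th),np.cos(th)]])
P=pts(W,(430,700,-60,300),(0,60));q=(P[:,:2]-np.array([535,-90]))@R.T;z=P[:,2]
for b in range(-80,90,40):
    m=abs(q[:,1]-b)<8;t=np.sort(q[m&(z>27)&(z<34)&(q[:,0]<120)][:,0]);l=np.sort(q[m&(z<24)&(z>18)&(q[:,0]>110)][:,0]);print(b,t[-3:].round(1),l[:3].round(1))
rect(pts(W,(480,600,-160,-20),(120,135)),"rib");rect(pts(W,(540,640,120,220),(112,130)),"grip");rect(pts(W,(300,560,-640,-360),(80,97)),"bin")
cv2.imwrite("pics/s9.png",cv2.resize(c["color"][120:300,150:480,::-1],(800,436)))
E
```

```text
clock: 58.78
eef_pos: [586.6, 164.0, 82.8]
eef_rot: [-3.14, -0.002, -0.199]
wrist_force: [-0.2, 5.8, 5.6]
finger_gap: 13.7
finger_force: 60.0
clock: 59.65
eef_pos: [586.0, 163.2, 81.4]
eef_rot: [3.142, -0.0, -0.199]
wrist_force: [0.2, -0.1, 0.2]
finger_gap: 80.3
finger_force: 0.0
clock: 61.15
eef_pos: [618.2, 324.7, 233.7]
eef_rot: [-3.141, -0.0, -0.198]
wrist_force: [-0.5, -0.8, -0.4]
finger_gap: 94.2
finger_force: 0.0
-80 [110.7 111.3 112. ] [113.  113.7 119.7]
-40 [109.8 110.4 110.9] [113.2 113.6 115.2]
0 [109.2 109.2 111.5] [111.  114.9 115.8]
40 [109.2 111.7 116.2] [114.3 114.8 115.4]
80 [108.8 110.7 111.1] [114.1 116.2 116.2]
rib c [534.4 -89.9] [(68.1, -0.203), (19.6, 1.368)] 168 z 126.3
grip c [585.8 162.4] [(59.0, -0.205), (14.5, 1.366)] 115 z 118.9
bin c [ 420.4 -475.6] [(218.1, -0.271), (168.8, 1.3)] 871 z 88.6
```

View pics/s9.png

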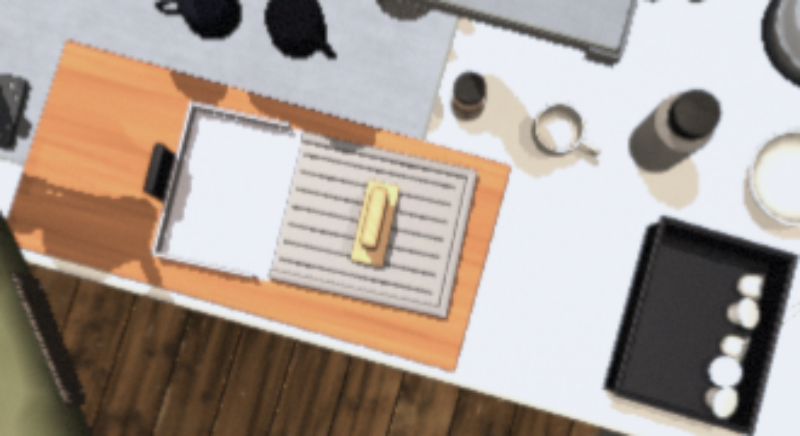

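The scoop is empty with its lip against the tray edge (x≈285). The scraper stands on the clear tray (375,225), and all five capsules are in the bin (725–750, 285–400). The bystanders look untouched, so I'm handing in.

```bash
python3 -c "
from cell import manip
print(manip.sign_off())"
```

```text
the job is handed in; nothing more can be done
None
```

The job is handed in at about 61 s: all five capsules are in the bin, which was knocked about 37 mm aside mid-run, so I re-aimed before tipping; the scraper is upright on the cleared tray and the empty scoop is back on the board, lip against the tray edge.

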